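Strike the spectral lamp and open its shutter

TASK

Light the spectral lamp for the mirror test: press the red-dotted half of the white mains rocker right down, then press the black ignition button fully down, hold it down for two seconds and let it come back up, and only then push the white thumb bar of the lamp's brass shutter lever down as far as it goes. Do not press the red stop button, do not lift or shift the lamp, and leave everything else on the table where it stands.

Things in the scene. Friction and masses are not known exactly. Their poses are not given: they have to be found in the camera images.
- supply: Lamp supply: grey-green steel case 160 (its x) x 250 (y) x 90 mm high, heavy, fixed. Origin: centre of its underside, z up, -x side towards the robot. On its flat black top, 27 mm towards -x of centre, a row of three controls 80 mm apart: mains rocker at +y, then the black ignition and red stop buttons, either way round. Behind them an ammeter, lens and fuse cap, 12 mm high.
- mains (a joint): White mains rocker, rad: 0 = off (dotted half stands proud), 0.36 = fully on (dotted half level). 30 mm wide, 50 mm long, in a nickel frame 10 mm high; it tips about a line across its middle, parallel to the supply's y. The half nearer the robot has a red dot: pushing it down turns the mains on. No spring: about 2 N at the dot, stays where it is left.
- mains_on (a point): The red dot on the face of the rocker's near half, 17 mm from the pivot line. Off: about 112 mm above the table, the face rising towards the robot by 0.36 rad to its outer edge 115 mm high. Fully on: that half is level, its face 106 mm above the table and 6 mm above the frame, the dot within 4 mm of straight below where it was.
- ignition (a joint): Travel of the ignition button, m: 0 = up, 0.006 = fully down. Spring return: begins to move at about 1.5 N, 5 N takes it to the bottom.
- ignition_top (a point): Centre of the top face of the ignition button: a black cap 28 mm across in an aluminium collar 44 mm across. Up, the cap is 112 mm above the table and stands 10 mm above its collar; it presses straight down.
- stop (a joint): Travel of the stop button, m: 0 = up, 0.006 = fully down. Same spring as the ignition button.
- stop_top (a point): Centre of the top face of the red stop button, same size and height as the ignition button.
- lamp: Spectral lamp, about 2.4 kg, standing loose: squat white porcelain base 140 mm across, 43 mm high; black round lamp house 74 mm across, cap 84 mm across, 173 mm tall in all. Its nickel snout, 36 mm across, axis 100 mm above the table, points along the lamp's +x, away from the robot, to 96 mm from the lamp's axis. A fixed 144 mm tall mirror stands 280 mm ahead of that axis. Origin: centre of its underside, z up.
- shutter (a joint): Brass shutter lever of the lamp, rad: 0 to 0.12 = shut (disc covers the snout's mouth, thumb bar up), 0.9 = fully open (thumb bar down, disc swung up clear). Hinged along the lamp's x, 32 mm to +y of the snout's axis, 100 mm above the table; arm 50 mm. No spring: about 1.5 N on the bar, stays where it is left.
- shutter_thumb (a point): Middle, on the centre line, of the lever's white porcelain thumb bar: a round bar 14 mm across, 34 mm long, lying along the lamp's x, beside the snout's mouth, 114 mm ahead of the lamp's axis and 77 mm to its +y. Shut: 116 to 122 mm above the table (bar top 7 mm more). Fully open: 78 mm (bar top 85 mm); on the way it goes 5 mm outwards and back.
- eyepiece_a: Brass eyepiece standing upright on the table, 40 mm across, 52 mm tall. Bystander. Origin: centre of its underside.
- eyepiece_b: Shorter brass eyepiece standing upright behind the supply, 40 mm across, 44 mm tall. Bystander. Origin: centre of its underside.
- reticle: Cast-iron reticle holder, foot 60 x 56 mm, upright disc with a glass cross-hair plate, 99 mm tall. Bystander. Origin: centre of its underside.
- feeler: Steel feeler gauges in a nickel sleeve lying flat, about 120 x 16 x 12 mm. Bystander. Origin: centre of the sleeve's underside.
- flat_box: Turned walnut box with a brass knob (holds an optical flat), 73 mm across, 35 mm tall. Bystander. Origin: centre of its underside.
- loupe: Black standing loupe, 42 mm across, 40 mm tall. Bystander. Origin: centre of its underside.

How it is judged:
By the outcome, as a careful person would: the job done as asked, in the order asked, and still so for the second after the job is handed in, with the robot touching nothing.
It also fails if it takes over 48 s, if anything falls off the work surface, if the arm or the gripper's body presses on something with over 40 N, if the wrist force passes 120 N, or if a joint passes its speed limit or range.

ROBOT

A 6-joint arm with a two-finger parallel gripper is mounted at the origin on the work surface. World frame = base frame: x ahead of the robot, y to its left, z up, the work surface at z = 0. Lengths are in m, angles in rad, forces in N, time in s.
With the tool pointing down it reaches from about 0.3 to 0.875 m from the base axis. Payload 6.4 kg.
Tool frame: the origin (TCP) lies at the very end of the fingers, on their centre line; the grasp point (between the pads) lies 19 mm behind it; z points along the fingers, y is the line along which they close (so a half turn about z gives the same grasp; the last joint's range is limited). The gripper opens to 85 mm and grips with 20 to 120 N. Pads are 22 mm wide; open, the fingers measure 114 mm over their backs; the gripper's body (76 mm by 85 mm) begins 54 mm behind the grasp point. The pads swing forward as they close: fully open they stand 13 mm farther back than shut.
Start: joints at [-1.52, 0.181, 1.607, -0, 1.354, -0.206], TCP at [0.146, -0.556, 0.231] pointing down, gripper open.
Joint ranges: [-2.99, 2.99], [-0.89, 2.07], [0.3, 2.58], [-1.14, 4.28], [0, 2.63], [-3.12, 3.12]. Speed limits (rad/s): [2.57, 2.57, 3.01, 3.14, 3.14, 3.14].

INTERFACE

Orientations are given as a unit quaternion [w, x, y, z].
In Python, from bench import ctrl, camera, calibration, order, outline_of gives the robot as it stands.
- The arm moves only by the tool move_arm, never from a script. Its argument "series" is a list that holds one entry, the list of rows, each a list of 5 numbers: the opening, from 0 (shut) to 1 (fully open), then the shift along the tool's x, y, z in mm, then the turn about the tool's z in rad. A call has exactly 10 rows; each row is the pose to reach, as a shift and turn from the pose commanded when the call began, along the tool's axes at that moment; what a row does not reach only later rows make up. A row lasts 1/12 s, in which the tool goes at most 41.7 mm and 7.16 degrees, less where a joint would pass 70% of its speed; a pose out of reach is approached as far as the arm can. A call with a gripper value outside its range is refused whole. The fingers move at their own pace and stop on an object; the grip force is fixed at half the most. Time passes only in rows, so rows that repeat a pose let the fingers close, or fill a call up. It gives the time, the measured TCP pose, the force, the opening and the grip force at its end, in the units of the state.
- ctrl.get_obs(): the state, without advancing time (a new reading comes with each control period).
- camera(name): name is "scene" or "top" or "wrist"; returns (picture, depth): 400x640x3 uint8, blue, green, red; 400x640 float32, m along the optical axis (not along the pixel's ray), 0 where there is no reading.
- calibration(name): a dict with "intrinsics" (3x3 intrinsics, pixels), "rvec" (rotation vector, rad) and "tvec" (3), from world to camera coordinates, as OpenCV has them. Camera axes: x right, y down, z forward; pixel columns grow to the right and rows downward; lengths in m; the calibration is good to about 2 mm. A picture is of the moment at which its call begins: read the wrist's pose just before it. calibration takes no time and is no camera call; for the wrist camera it gives the pose at the moment of the call.
- order.hand_in(): hands the job in; it is judged then, once.
Trained networks look in the newest picture that a camera, given by its name, has taken for a name from the list of things; names that differ only in an ending like _2 or _b are one class to them, and where a whole thing is asked for, a point or a joint stands for the part that bears it (a point fixed in the world has none). Each returns a list of dicts, best first, with "conf" (0 to 1); they miss things now and then, are a little off and sometimes report something else, mostly with a low value. They report only what shows in the picture. A call takes as long as a camera call.
- outline_of(target, camera): "region" (400x640 bool, what is visible of it) and "bbox" ([centre column, centre row, width, height] in pixels, round what is visible of it).
The state is a dict: "time_s": time; "q": joint angles; "dq": joint speeds; "joint_efforts": joint torques, N m; "eef_pos": TCP position; "eef_rot": TCP orientation; "wrist_force": force on the tool from outside, world axes, zero at the start; "torque": the same for the moment, N m; "opening": opening from 0.0 (shut) to 1.0 (fully open); "grasp_force": force on a finger pad.
Only numpy, scipy, OpenCV 4.12 (cv2) and the standard library are available. Lean on these libraries where they do the work, as an engineer would, in place of code of your own. Each camera call takes 0.05 s, during which the arm holds its last target. There are 200 camera calls.

## Working session

There is one attempt and no reset: what is moved stays moved. The work goes in short steps, Python scripts to look and compute and a tool call to move; the robot and the scene stay as the last step left them, time stands still between calls to the robot, and variables do not carry over. Pictures are saved under pics/ and viewed, at most 10 in all, crops included, and the job is handed in when it is done.

Besides the shell and the picture viewer there is one more tool, called in YAML: its name, and indented under it one key for each argument. move_arm: Moves the arm, as the interface text tells. Its arguments: {"type":"object","properties":{"series":{"type":"array","items":{"type":"array","items":{"type":"array","items":{"type":"number"}}}}},"required":["series"]}

```bash
mkdir -p pics; cat > h.py <<'E'
import numpy as np, cv2
from bench import ctrl, camera, calibration, order, outline_of
def world(cam, uv, d):
    c=calibration(cam); K=np.array(c["intrinsics"]); R=cv2.Rodrigues(np.array(c["rvec"],float))[0]; t=np.array(c["tvec"],float).ravel()
    uv=np.atleast_2d(uv).astype(float); d=np.atleast_1d(d)
    p=np.c_[(uv[:,0]-K[0,2])/K[0,0]*d,(uv[:,1]-K[1,2])/K[1,1]*d,d]
    return (p-t)@R
def cloud(cam,reg,dep):
    v,u=np.nonzero(reg&(dep>0)); return world(cam,np.c_[u,v],dep[v,u])
E
python3 - <<'E'
from h import *
o=ctrl.get_obs(); print(o["time_s"],o["eef_pos"],o["eef_rot"],o["opening"])
ims=[]
for c in("top","scene"):
    im,d=camera(c); np.save(f"{c}.npy",d); cv2.imwrite(f"pics/{c}0.png",im)
    for n in("supply","mains_on","ignition_top","stop_top","lamp","shutter_thumb"):
        for r in outline_of(n,c)[:2]:
            if r["conf"]<.3: continue
            P=cloud(c,r["region"],d)
            print(c,n,round(r["conf"],2),np.round(r["bbox"]),len(P),np.round(np.median(P,0),3),np.round(np.percentile(P,2,0),3),np.round(np.percentile(P,98,0),3)) if len(P) else None
print(ctrl.get_obs()["time_s"])
E
```

```text
0.0 [ 0.14602263 -0.55558112  0.23038906] [-8.74634115e-04  9.91769275e-01  1.28034905e-01  6.10856428e-05] 0.9984924819932869
top supply 0.84 [401. 231.  96.  62.] 4623 [ 0.5  -0.23  0.09] [ 0.413 -0.35   0.02 ] [ 0.571 -0.107  0.105]
top mains_on 0.45 [372. 240.  10.  17.] 173 [ 0.464 -0.153  0.108] [ 0.441 -0.167  0.103] [ 0.485 -0.139  0.115]
top lamp 0.7 [230. 227.  59.  73.] 2195 [0.461 0.232 0.108] [0.4   0.182 0.009] [0.569 0.321 0.173]
top lamp 0.61 [371. 239.  14.  19.] 195 [ 0.464 -0.153  0.108] [ 0.441 -0.167  0.102] [ 0.486 -0.137  0.115]
top shutter_thumb 0.41 [208. 198.  19.  14.] 75 [0.574 0.322 0.123] [ 0.559  0.312 -0.003] [0.607 0.371 0.127]
scene supply 0.9 [234. 246. 119. 105.] 6008 [ 0.549 -0.251  0.089] [ 0.426 -0.355  0.014] [ 0.581 -0.114  0.104]
scene mains_on 0.67 [256. 208.  20.  22.] 205 [ 0.465 -0.156  0.107] [ 0.443 -0.169  0.099] [ 0.489 -0.14   0.114]
scene lamp 0.69 [389. 168.  77.  61.] 2233 [0.494 0.225 0.096] [0.423 0.18  0.002] [0.566 0.318 0.172]
scene shutter_thumb 0.49 [413. 172.  39.  20.] 167 [0.564 0.291 0.112] [0.561 0.23  0.092] [0.594 0.326 0.126]
scene shutter_thumb 0.35 [235. 309.  34.  32.] 846 [ 0.653 -0.3    0.027] [ 0.614 -0.332  0.001] [ 0.681 -0.266  0.031]
0.7
```

```bash
python3 - <<'E'
from h import *
a=cv2.imread("pics/top0.png")[140:320,170:480]; b=cv2.imread("pics/scene0.png")[110:330,140:480]
f=lambda x,w:cv2.resize(x,(w,int(x.shape[0]*w/x.shape[1])),interpolation=cv2.INTER_CUBIC)
cv2.imwrite("pics/a1.png",f(a,800)); cv2.imwrite("pics/b1.png",f(b,800))
# yaw of supply from top-height cloud
d=np.load("top.npy"); r=outline_of("supply","top")[0]; P=cloud("top",r["region"],d); P=P[(P[:,2]>.08)&(P[:,2]<.125)]
(c,s,an)=cv2.minAreaRect(P[:,:2].astype(np.float32)); print(c,s,an)
E
```

```text
(0.49417299032211304, -0.2314252257347107) (0.16008533537387848, 0.2500344216823578) 3.134206533432007
```

View pics/a1.png

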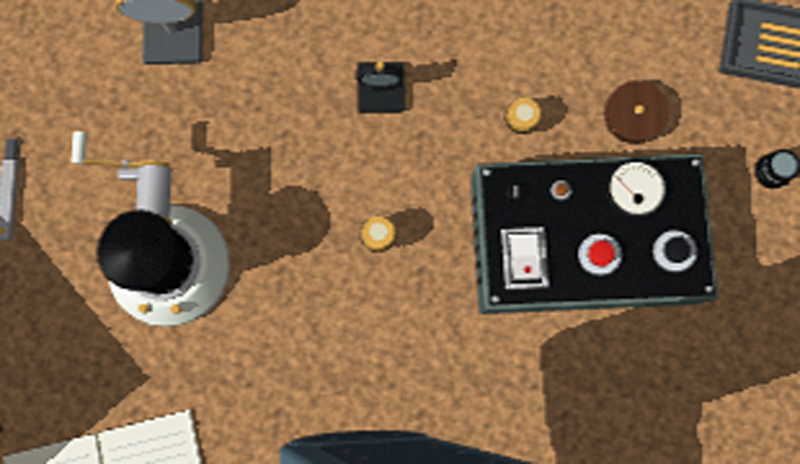

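View pics/b1.png

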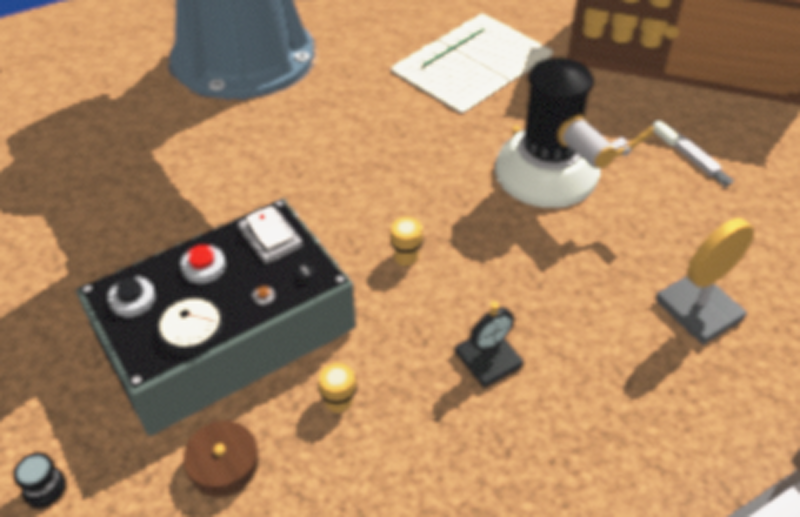

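The top view shows the rocker at crop (524,258) with the red dot at (527,268). The red stop is in the middle at (600,253), the black ignition is at the right at (678,250), and the thumb bar is at (79,147). The scene view confirms this order. I'll set out towards the rocker.

```bash
cat >> h.py <<'E'
from scipy.spatial.transform import Rotation as Ro
def to(p,yaw=None):
    o=ctrl.get_obs(); w,x,y,z=o["eef_rot"]; R=Ro.from_quat([x,y,z,w]).as_matrix()
    cy=np.arctan2(R[1,0],R[0,0]); s=(np.array(p)-o["eef_pos"])@R*1000
    print("t",round(o["time_s"],2),"shift",np.round(s,1),"turn",None if yaw is None else round(cy-yaw,3),"yaw",round(cy,3),"z",R[:,2].round(3))
E
python3 -c "
from h import *
to([.4457,-.154,.2],.0547)"
```

```text
t 0.75 shift [ 392.  -312.9   31.3] turn 0.202 yaw 0.257 z [-0. -0. -1.]
```

move_arm:
  series:
    - [[0,30,-24,0,0.05],[0,62,-50,0,0.1],[0,94,-75,0,0.15],[0,126,-100,0,0.2],[0,158,-126,0,0.2],[0,190,-152,0,0.2],[0,222,-177,0,0.2],[0,254,-203,0,0.2],[0,286,-228,5,0.2],[0,318,-254,10,0.2]]

```text
time_s: 1.58
eef_pos: [0.3902, -0.2283, 0.2219]
eef_rot: [0.001, 1.0, 0.028, 0.001]
wrist_force: [0.5, -0.6, 0.5]
opening: -0.001
grasp_force: 0.0
```

```bash
python3 -c "
from h import *
to([.4457,-.154,.2],.0547)
im,d=camera('wrist');cv2.imwrite('pics/w1.png',im)
for n in ('mains_on','ignition_top','stop_top'):
    for r in outline_of(n,'wrist')[:2]:
        P=cloud('wrist',r['region'],d)
        if len(P): print(n,round(r['conf'],2),np.round(r['bbox']),np.median(P,0).round(4),np.percentile(P,2,0).round(3),np.percentile(P,98,0).round(3))
"
```

```text
t 1.58 shift [ 59.5 -71.1  21.9] turn 0.002 yaw 0.056 z [ 0.002 -0.001 -1.   ]
mains_on 0.66 [216.  90.  52.  74.] [ 0.4647 -0.149   0.1071] [ 0.44  -0.164  0.1  ] [ 0.487 -0.134  0.114]
ignition_top 0.67 [449.  89.  44.  42.] [ 0.4718 -0.3089  0.1117] [ 0.46  -0.322  0.104] [ 0.484 -0.297  0.113]
stop_top 0.57 [331.  86.  39.  38.] [ 0.4666 -0.2326  0.1122] [ 0.455 -0.245  0.11 ] [ 0.479 -0.22   0.114]
```

View pics/w1.png

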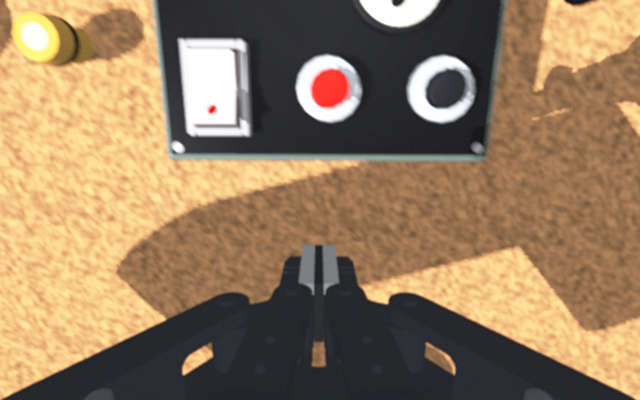

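The wrist view shows the rocker's dot at (212,109), the stop at (329,89) and the ignition at (445,89). These agree with the plan to about 3 mm, so I'll go above the dot.

move_arm:
  series:
    - [[0,20,-24,5,0],[0,40,-48,20,0],[0,59,-73,40,0],[0,59,-73,60,0],[0,59,-73,80,0],[0,59,-73,95,0],[0,59,-73,100,0],[0,59,-73,103,0],[0,59,-73,103,0],[0,59,-73,103,0]]

```text
time_s: 2.62
eef_pos: [0.4443, -0.1547, 0.1192]
eef_rot: [0.0, 1.0, 0.028, 0.001]
wrist_force: [0.6, -0.8, 0.4]
opening: -0.0
grasp_force: 0.0
```

```bash
python3 -c "
from h import *
to([.4457,-.152,.106],.0547)
print(ctrl.get_obs()['wrist_force'],ctrl.get_obs()['eef_pos'])
"
```

```text
t 2.62 shift [ 1.6 -2.6 13.2] turn 0.001 yaw 0.055 z [ 0.001 -0.001 -1.   ]
[ 0.63944472 -0.7737099   0.42446268] [ 0.44425664 -0.1546822   0.11922361]
```

move_arm:
  series:
    - [[0,1,-2,2,0],[0,1,-2,4,0],[0,1,-2,6,0],[0,1,-2,8,0],[0,1,-2,10,0],[0,1,-2,12,0],[0,1,-2,13,0],[0,1,-2,14,0],[0,1,-2,14,0],[0,1,-2,14,0]]

```text
time_s: 3.45
eef_pos: [0.4447, -0.1515, 0.1059]
eef_rot: [0.0, 1.0, 0.029, -0.0]
wrist_force: [-8.4, 3.2, 18.8]
opening: 0.002
grasp_force: 10.0
```

move_arm:
  series:
    - [[0,0,0,-8,0],[0,0,0,-25,0],[0,0,0,-50,0],[0,0,0,-80,0],[0,0,30,-80,0],[0,0,65,-80,0],[0,0,100,-80,0],[0,0,130,-80,0],[0,0,130,-80,0],[0,0,130,-80,0]]

```text
time_s: 4.28
eef_pos: [0.452, -0.2823, 0.1839]
eef_rot: [-0.0, 1.0, 0.027, 0.0]
wrist_force: [-0.8, -0.1, -0.6]
opening: 0.004
grasp_force: 0.0
```

```bash
python3 -c "
from h import *
to([.4716,-.311,.1175],.0547)
ims=[]
for c in ('scene','top'):
    im,d=camera(c)
    for n in ('mains_on','ignition_top','shutter_thumb'):
        for r in outline_of(n,c)[:1]:
            P=cloud(c,r['region'],d)
            if len(P): print(c,n,round(r['conf'],2),np.median(P,0).round(4),np.percentile(P,2,0).round(3),np.percentile(P,98,0).round(3))
    if c=='scene': ims.append(cv2.resize(im[180:280,170:300],(650,500),interpolation=2))
    if c=='top': P=None
cv2.imwrite('pics/s2.png',ims[0])
"
```

```text
t 4.28 shift [18.  29.7 66.3] turn -0.0 yaw 0.054 z [ 0.     0.001 -1.   ]
scene mains_on 0.62 [ 0.4642 -0.1556  0.1076] [ 0.441 -0.169  0.101] [ 0.489 -0.14   0.115]
scene ignition_top 0.42 [ 0.476  -0.3141  0.1117] [ 0.462 -0.325  0.107] [ 0.487 -0.304  0.114]
scene shutter_thumb 0.67 [0.5639 0.2901 0.1111] [0.492 0.231 0.001] [0.593 0.429 0.126]
top mains_on 0.51 [ 0.463  -0.1526  0.1081] [ 0.439 -0.167  0.101] [ 0.485 -0.138  0.116]
top ignition_top 0.32 [ 0.4611 -0.1516  0.1079] [ 0.439 -0.167  0.095] [ 0.485 -0.138  0.116]
top shutter_thumb 0.41 [0.5694 0.3195 0.1219] [0.559 0.243 0.061] [0.592 0.338 0.128]
```

View pics/s2.png

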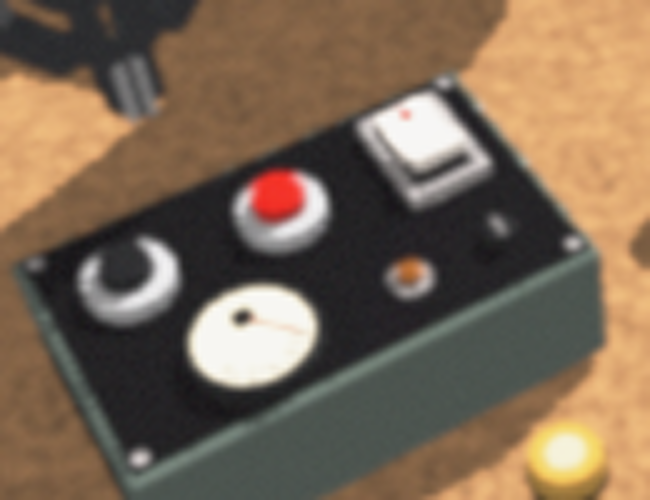

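The picture shows the far half of the rocker (430,150) now standing proud and the dotted half level, so the mains is on. Next is the ignition.

move_arm:
  series:
    - [[0,9,15,0,0],[0,18,30,10,0],[0,18,30,30,0],[0,18,30,45,0],[0,18,30,55,0],[0,18,30,60,0],[0,18,30,62,0],[0,18,30,62,0],[0,18,30,62,0],[0,18,30,62,0]]

```text
time_s: 5.52
eef_pos: [0.4723, -0.3106, 0.1234]
eef_rot: [0.001, 1.0, 0.028, 0.001]
wrist_force: [0.2, 0.3, 0.5]
opening: -0.001
grasp_force: 0.0
```

```bash
python3 -c "
from h import *
to([.4718,-.311,.105],.0547)
im,d=camera('scene'); P=cloud('scene',np.ones(d.shape,bool),d)
L=(P[:,:2]-[.463,-.152])@np.array([[.9985,-.0547],[.0547,.9985]])
for a in range(-24,25,6):
    m=(abs(L[:,0]*1000-a)<3)&(abs(L[:,1])<.011); print(a,m.sum(),P[m,2].mean().round(4))
"
```

```text
t 5.52 shift [-0.6  0.4 18.4] turn 0.002 yaw 0.057 z [ 0.001 -0.001 -1.   ]
-24 4 0.1063
-18 14 0.1064
-12 15 0.1056
-6 14 0.1059
0 11 0.1066
6 7 0.1079
12 17 0.1057
18 22 0.1018
24 30 0.1084
```

move_arm:
  series:
    - [[0,0,0,3,0],[0,0,0,6,0],[0,0,0,9,0],[0,0,0,11,0],[0,0,0,13,0],[0,0,0,15,0],[0,0,0,17,0],[0,0,0,18,0],[0,0,0,19,0],[0,0,0,19,0]]

```text
time_s: 6.4
eef_pos: [0.4719, -0.3102, 0.1058]
eef_rot: [0.0, 1.0, 0.029, -0.0]
wrist_force: [-7.4, 6.4, 20.2]
opening: 0.001
grasp_force: 10.6
```

move_arm:
  series:
    - [[0,0,0,0,0],[0,0,0,0,0],[0,0,0,0,0],[0,0,0,0,0],[0,0,0,0,0],[0,0,0,0,0],[0,0,0,0,0],[0,0,0,0,0],[0,0,0,0,0],[0,0,0,0,0]]

```text
time_s: 7.23
eef_pos: [0.4719, -0.3102, 0.1058]
eef_rot: [0.0, 1.0, 0.029, -0.0]
wrist_force: [-7.5, 7.5, 22.2]
opening: 0.001
grasp_force: 10.6
```

move_arm:
  series:
    - [[0,0,0,0,0],[0,0,0,0,0],[0,0,0,0,0],[0,0,0,0,0],[0,0,0,0,0],[0,0,0,0,0],[0,0,0,0,0],[0,0,0,0,0],[0,0,0,0,0],[0,0,0,0,0]]

```text
time_s: 8.07
eef_pos: [0.4719, -0.3102, 0.1058]
eef_rot: [0.0, 1.0, 0.029, -0.0]
wrist_force: [-7.4, 6.6, 20.8]
opening: -0.006
grasp_force: 10.6
```

move_arm:
  series:
    - [[0,0,0,0,0],[0,0,0,0,0],[0,0,0,0,0],[0,0,0,0,0],[0,0,0,0,0],[0,0,0,-8,0],[0,0,0,-30,0],[0,0,0,-60,0],[0,0,0,-95,0],[0,0,0,-130,0]]

```text
time_s: 8.9
eef_pos: [0.4714, -0.3097, 0.2338]
eef_rot: [-0.001, 1.0, 0.028, -0.001]
wrist_force: [0.5, -0.3, 0.4]
opening: 0.001
grasp_force: 0.0
```

```bash
python3 -c "
from h import *
to([.50,.36,.24],.0547)
im,d=camera('scene')
for n in ('ignition_top','stop_top'):
    for r in outline_of(n,'scene')[:1]:
        P=cloud('scene',r['region'],d)
        if len(P): print(n,round(r['conf'],2),np.median(P,0).round(4),np.percentile(P,98,0).round(3))
"
```

```text
t 8.9 shift [  66.6 -667.    -5.4] turn 0.002 yaw 0.057 z [-0.001  0.001 -1.   ]
ignition_top 0.63 [ 0.4777 -0.3137  0.1113] [ 0.487 -0.301  0.114]
stop_top 0.64 [ 0.473  -0.2346  0.111 ] [ 0.483 -0.221  0.114]
```

The ignition cap is back at 111 mm. Now over to the lamp.

move_arm:
  series:
    - [[0,3,-30,-10,0],[0,7,-65,-20,0],[0,10,-100,-30,0],[0,14,-140,-30,0],[0,18,-180,-30,0],[0,22,-220,-30,0],[0,26,-260,-30,0],[0,30,-300,-30,0],[0,34,-340,-30,0],[0,38,-380,-30,0]]

```text
time_s: 9.88
eef_pos: [0.4871, 0.0734, 0.2616]
eef_rot: [-0.0, 1.0, 0.028, -0.001]
wrist_force: [2.0, -0.1, 0.7]
opening: -0.001
grasp_force: 0.0
```

move_arm:
  series:
    - [[0,3,-35,0,0],[0,6,-70,0,0],[0,9,-105,0,0],[0,12,-140,0,0],[0,15,-175,0,0],[0,18,-210,0,0],[0,21,-245,0,0],[0,24,-275,0,0],[0,26,-285,0,0],[0,26,-285,0,0]]

```text
time_s: 10.72
eef_pos: [0.4969, 0.3593, 0.261]
eef_rot: [0.0, 1.0, 0.03, -0.001]
wrist_force: [0.3, -0.1, 0.1]
opening: 0.001
grasp_force: 0.0
```

```bash
python3 -c "
from h import *
im,d=camera('wrist');cv2.imwrite('pics/w2.png',im)
to([.574,.322,.24],0)
for r in outline_of('shutter_thumb','wrist')[:2]:
    P=cloud('wrist',r['region'],d)
    if len(P): print(round(r['conf'],2),np.round(r['bbox']),np.median(P,0).round(4),np.percentile(P,2,0).round(3),np.percentile(P,98,0).round(3))
P=cloud('wrist',np.ones(d.shape,bool),d)
m=(abs(P[:,0]-.575)<.04)&(abs(P[:,1]-.325)<.03)&(P[:,2]>.115)&(P[:,2]<.14); Q=P[m]
print(m.sum(),Q.min(0),Q.max(0),np.median(Q,0)); print(cv2.minAreaRect(Q[:,:2].astype(np.float32)) if m.sum()>5 else 0)
"
```

```text
t 10.77 shift [74.7 40.1 21.1] turn 0.059 yaw 0.059 z [-0.003 -0.002 -1.   ]
0.71 [423.  95. 120.  52.] [0.5684 0.3185 0.1242] [0.56  0.235 0.002] [0.593 0.328 0.128]
962 [0.55980194 0.295405   0.11513811] [0.59379248 0.32819996 0.1291349 ] [0.57522634 0.32138468 0.12540813]
((0.5769399404525757, 0.3120153844356537), (0.03391386568546295, 0.032715827226638794), 0.8721210360527039)
```

View pics/w2.png

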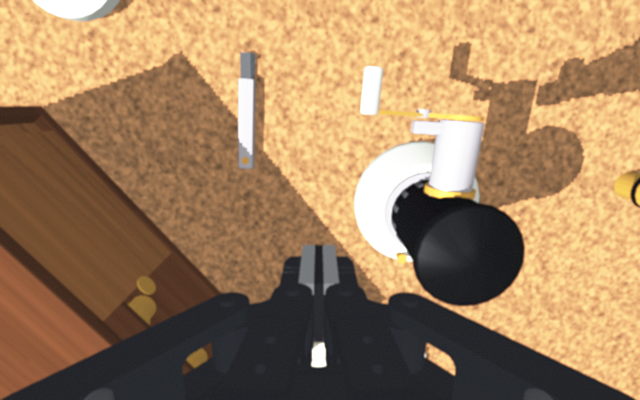

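The wrist view shows the thumb bar at (371,90), which is world (0.577, 0.321) with its top at 0.129. That matches the shut lever. I'll go above it, slightly outward.

move_arm:
  series:
    - [[0,27,12,0,0],[0,54,24,0,0],[0,81,36,0,0],[0,81,36,20,0],[0,81,36,50,0],[0,81,36,80,0],[0,81,36,105,0],[0,81,36,116,0],[0,81,36,116,0],[0,81,36,116,0]]

```text
time_s: 11.65
eef_pos: [0.5811, 0.325, 0.1476]
eef_rot: [0.0, 1.0, 0.028, -0.0]
wrist_force: [0.3, 0.0, 0.3]
opening: 0.001
grasp_force: 0.0
```

```bash
python3 -c "
from h import *
to([.580,.328,.085])
im,d=camera('scene'); cv2.imwrite('pics/s3.png',cv2.resize(im[110:230,330:490],(800,600),interpolation=2))
"
```

```text
t 11.65 shift [-0.9 -3.  62.6] turn None yaw 0.056 z [-0. -0. -1.]
```

View pics/s3.png

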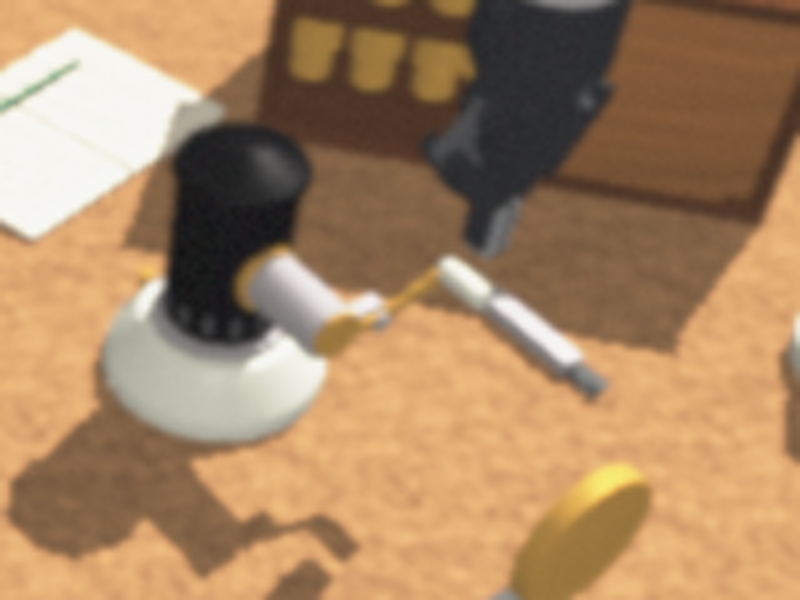

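The fingertip at (490,250) is right above the white bar at (465,278). Pressing down.

move_arm:
  series:
    - [[0,-1,-3,8,0],[0,-1,-3,14,0],[0,-1,-3,18,0],[0,-1,-3,22,0],[0,-1,-3,26,0],[0,-1,-3,30,0],[0,-1,-3,34,0],[0,-1,-3,38,0],[0,-1,-3,42,0],[0,-1,-3,46,0]]

```text
time_s: 12.53
eef_pos: [0.5798, 0.329, 0.1009]
eef_rot: [0.0, 1.0, 0.028, 0.0]
wrist_force: [0.3, 2.0, 1.4]
opening: -0.005
grasp_force: 0.8
```

move_arm:
  series:
    - [[0,0,0,3,0],[0,0,0,6,0],[0,0,0,9,0],[0,0,0,11,0],[0,0,0,13,0],[0,0,0,14,0],[0,0,0,15,0],[0,0,0,16,0],[0,0,0,16,0],[0,0,0,16,0]]

```text
time_s: 13.37
eef_pos: [0.5797, 0.3292, 0.0853]
eef_rot: [-0.0, 1.0, 0.028, 0.0]
wrist_force: [-0.3, -0.3, 0.8]
opening: 0.002
grasp_force: 0.4
```

Not at the stop yet, so 1 to 2 mm more, gently.

move_arm:
  series:
    - [[0,0,0,0.3,0],[0,0,0,0.6,0],[0,0,0,0.9,0],[0,0,0,1.2,0],[0,0,0,1.5,0],[0,0,0,1.5,0],[0,0,0,1.5,0],[0,0,0,1.5,0],[0,0,0,1.5,0],[0,0,0,1.5,0]]

```text
time_s: 14.2
eef_pos: [0.5799, 0.3292, 0.0849]
eef_rot: [-0.0, 1.0, 0.028, 0.0]
wrist_force: [-3.3, -1.2, 7.6]
opening: 0.001
grasp_force: 3.9
```

move_arm:
  series:
    - [[0,0,0,-4,0],[0,0,0,-15,0],[0,0,0,-40,0],[0,0,0,-75,0],[0,0,0,-110,0],[0,0,0,-145,0],[0,-30,0,-160,0],[0,-60,0,-160,0],[0,-80,0,-160,0],[0,-80,0,-160,0]]

```text
time_s: 15.03
eef_pos: [0.4966, 0.325, 0.2449]
eef_rot: [-0.0, 1.0, 0.029, -0.0]
wrist_force: [0.6, 0.3, -0.1]
opening: -0.001
grasp_force: 0.0
```

```bash
python3 -c "
from h import *
im,d=camera('wrist'); o=ctrl.get_obs(); print(o['time_s'],o['wrist_force'])
P=cloud('wrist',np.ones(d.shape,bool),d)
m=(abs(P[:,0]-.577)<.02)&(abs(P[:,1]-.325)<.02)&(P[:,2]>.05); Q=P[m]; print(m.sum(),Q.min(0),Q.max(0),np.median(Q,0))
t,dt=camera('top'); r=outline_of('lamp','top')[0]; A=cloud('top',r['region'],dt); print(r['bbox'],np.percentile(A,2,0),np.percentile(A,98,0))
s,_=camera('scene'); cv2.imwrite('pics/s4.png',cv2.resize(s[100:340,140:500],(800,533),interpolation=2))
"
```

```text
15.0833 [ 0.70578943 -0.13801726 -0.02058272]
780 [0.56137164 0.3053303  0.07844102] [0.59500547 0.32928966 0.09386885] [0.57726898 0.32196003 0.08533235]
[231.8, 231.0, 54.3, 71.6] [0.40016776 0.18256987 0.01274222] [0.56666515 0.31498928 0.17301182]
```

View pics/s4.png

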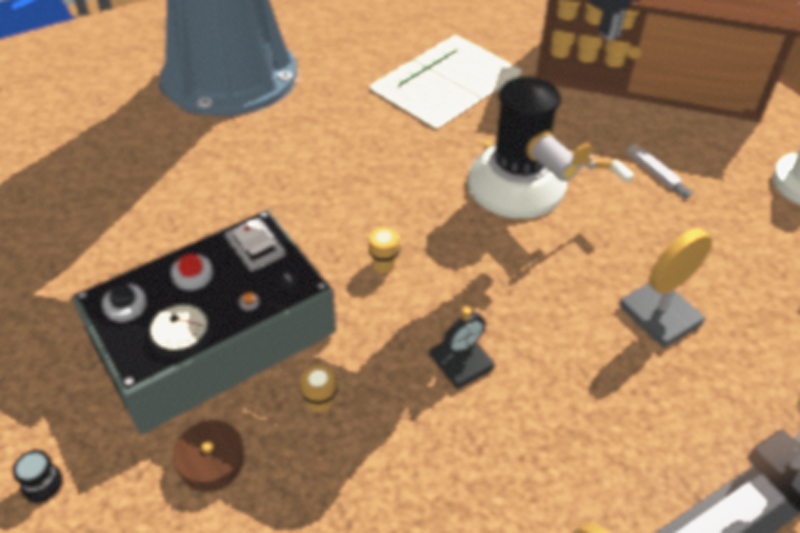

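The picture shows the thumb bar down at (622,170), with its top measured at 85 mm. The disc has swung up at (580,155), the rocker is on at (255,240), and the lamp and bystanders are where they were. The arm is clear, so I'll hand it in.

```bash
python3 -c "
from h import *
print(order.hand_in())"
```

```text
the job is handed in; nothing more can be done
None
```

The job is handed in: the mains rocker is fully on, the ignition button was held down for just over two seconds and came back up, and the shutter lever was then pushed fully down; the stop button was not pressed, and the lamp and everything else stand where they were.

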